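# Turn over a brake plate against a coved ledge

### The arm

A 7-joint arm with a two-finger parallel gripper is mounted at the origin on the work surface. World frame = base frame: x ahead of the robot, y to its left, z up, the work surface at z = 0. Lengths are in m, angles in degrees, forces in N, time in s.
With the tool pointing down it reaches from about 0.425 to 0.875 m from the base axis. Payload 4.7 kg.
Tool frame: the origin (TCP) lies midway between the tips of the shut fingers; the grasp point (between the pads) lies 19 mm behind it; z points along the fingers, y is the direction in which the jaws open and shut (so a half turn about z gives the same grasp; the last joint's range is limited). The gripper opens to 87 mm and grips with 3 to 60 N. Pads are 19 mm wide; open, the fingers measure 117 mm over their backs; the gripper's body (75 mm by 190 mm) begins 51 mm behind the grasp point.
Start: joints at [-71.213, 18.392, -4.016, 83.108, 1.295, 78.541, -3.26], TCP at [0.201, 0.618, 0.186] pointing down, gripper open.
Joint ranges: [-163.93, 163.93], [-17.29, 119.83], [-79.2, 71.16], [3.27, 140.29], [-89.18, 269.18], [5.43, 117.66], [-154.24, 154.24]. Speed limits (degrees/s): [147.25, 147.25, 180, 180, 180, 180, 180].

### API

Orientations are given as [roll, pitch, yaw] about the fixed x, y, z axes, in that order (R = Rz(yaw) Ry(pitch) Rx(roll)).
In Python, from cell import env gives the robot as it stands. The module is installed in compiled form; this text tells all that it offers.
- The arm moves only by the tool servo_tool, never from a script. Its argument "plan" is a list of rows, each a list of 3 entries, a list of its own where there are three numbers: the opening, from 0 (shut) to 1 (fully open), then the shift along the tool's x, y, z in cm, then the turn, a rotation vector about the tool's x, y, z in degrees. A call has 1 to 20 rows; each row shifts and turns the pose as measured when the row begins, along the tool's axes as they then stand; what a row does not reach is not made up. A row lasts 1/12 s, in which the tool goes at most 41.7 mm and 7.16 degrees, less where a joint would pass 70% of its speed; a pose out of reach is approached as far as the arm can. A call is refused whole if a number of a shift passes 4.17 or a number of a turn 7.16, either way. A call with a gripper value outside its range is refused whole. The fingers move at their own pace and stop on an object; "force" is the grip in N (left out, the last holds). Time passes only in rows, so rows that do not move let the fingers close. It gives the time, the measured TCP pose, the force and the opening at its end, in the units of the state.
- env.get_obs(): the state, without advancing time (a new reading comes with each control period).
- env.read_camera(name): name is "scene" or "top" or "wrist"; returns a dict with "image" (480x640x3 uint8, blue, green, red), "fx", "fy", "cx", "cy" (pixels), "rvec" (rotation vector, rad) and "tvec" (3), from world to camera coordinates, as OpenCV has them; the wrist camera has in their place "T_tool_cam" (4x4, takes a point from camera to tool coordinates, whose origin is the TCP and whose axes are the flange's). Camera axes: x right, y down, z forward; pixel columns grow to the right and rows downward; lengths in m; the calibration is good to about 2 mm. A picture is of the moment at which its call begins: read the wrist's pose just before it. There is no depth.
- env.sign_off(): hands the job in, once; it reports no verdict.
The state is a dict: "time_s": time; "qpos": joint angles; "joint_velocities": joint speeds; "effort": joint torques, N m; "tool_pos": TCP position; "tool_rot": TCP orientation; "force": force on the tool from outside, world axes, zero at the start; "wrist_torque": the same for the moment, N m; "grip_width": finger opening in m.
Only numpy, scipy, OpenCV 4.12 (cv2) and the standard library are available. Lean on these libraries where they do the work, as an engineer would, in place of code of your own. Each camera call takes 0.05 s, during which the arm holds its last target. There are 200 camera calls.

### The job

Turn the brake plate over so that its lining faces up, without ever picking it up off the counter. Push it along the counter with the fingertips against the coved steel ledge until it rides up and stands leaning on the ledge, then reach behind its upper edge and push that edge back so that the plate falls over and lies flat on the counter in front of the ledge, lining up. Leave everything else where it is.

Things in the scene. Friction and masses are not known exactly. Their poses are not given: they have to be found in the camera images.
- brake_plate: loose flat metal brake plate, 0.3 to 0.55 kg: backing 90 (own x) by 100 (own y) by 6 mm thick, with a black lining 40 (x) by 80 (y) by 4 mm thick in the middle of one face. Origin at the centre of the backing, half-way through its thickness; own z points out of the plain face. Starts lining down before the ledge, own x roughly towards it, backing 4 to 10 mm above the counter
- ledge: coved steel ledge fixed to the counter, 160 mm long (own y), 60 mm high. Origin on the counter at the middle of its toe, the edge towards the robot; own x points level from the toe into the ledge, away from the robot; z up. The face rises from the toe as a scoop at 40 deg to 15 mm high (18 mm behind the toe), at 50 deg to 33 mm (33 mm behind), at 65 deg to the top edge
- ledge_top (a point): middle of the ledge's rounded top edge, 60 mm high, 46 mm behind the toe; axes as the ledge. A plate pushed along own x rides up the scoop; with its lower edge at the toe it leans on this edge at about 54 deg, upper edge about 75 mm high and 50 mm behind the toe, and stays so when let go. Behind, the back drops straight to the counter; a 3 mm high flange reaches 71 mm behind the toe
- corner0 (a point): corner of the brake plate's backing, half-way through its thickness, at x -45, y -50 mm in the plate's own frame
- corner1 (a point): corner of the brake plate's backing, half-way through its thickness, at x -45, y +50 mm in the plate's own frame
- corner2 (a point): corner of the brake plate's backing, half-way through its thickness, at x +45, y +50 mm in the plate's own frame
- corner3 (a point): corner of the brake plate's backing, half-way through its thickness, at x +45, y -50 mm in the plate's own frame
- crank_arm: worn aluminium crank arm, 195 mm long, 20 mm thick, lying on its side at the left of the ledge; origin under its middle. Bystander: leave it alone
- cog: blackened steel freewheel cog, 78 mm across, 14 mm high, lying at the right of the brake plate; origin under its centre. Bystander: leave it alone
- tire_lever: yellow plastic tire lever, 117 mm long, 6 mm thick, lying behind the ledge; origin under its middle. Bystander: leave it alone
- axle_nut: large steel hexagon nut, 28 mm across, 16 mm high, on the counter at the right of the ledge; origin under its centre. Bystander: leave it alone
- bearing_jar: glass jar 60 mm across, 85 mm high, left rear of the counter; origin under its centre. Bystander: leave it alone
- grease_tin: tin with green band, 80 mm across, 70 mm high, right rear of the counter; origin under its centre. Bystander: leave it alone
- hub_spanner: steel spanner 170 mm long lying at the right front of the counter; origin on its underside. Bystander: leave it alone
There are look-alikes about, which are no part of the job. What is shaped like the ledge but red is not meant.

How it is judged (in metres and radians):
On the way:
1. the plate has been tipped up and stands leaning on the ledge, tipped more than 40 degrees up (angle between brake_plate's own z axis and vertical between 0.7 and 1.5 rad and contact force between brake_plate and ledge above 0.1 N), for 0.2 s.
At the end, for the whole second after the job is handed in: the plate lies flat (within 8 degrees) on the counter with its lining up, at rest, its centre in front of the ledge: not more than 160 mm before the toe and within 70 mm of the ledge's middle sideways (angle between brake_plate's own z axis and vertical above 3 rad and height (world z) of brake_plate below 0.012 m and x of brake_plate in the frame of ledge between -0.16 and 0.01 m and y of brake_plate in the frame of ledge between -0.07 and 0.07 m and linear speed of brake_plate below 0.01 m/s and angular speed of brake_plate below 0.1 rad/s); the robot touches nothing.
It fails at once if the plate is picked up: all four of its corners more than 25 mm above the counter (height (world z) of each of corner0, corner1, corner2, corner3 above 0.025 m).
It fails at once if a bystander is moved by more than 20 mm (distance of any of crank_arm, cog, tire_lever, axle_nut, bearing_jar, grease_tin, hub_spanner from where it was at the start of the episode above 0.02 m).
It also fails if it takes over 51 s, if anything falls off the work surface, if the arm or the gripper's body presses on something with over 40 N, if the wrist force passes 120 N, or if a joint passes its speed limit or range.

## Working session

There is one attempt and no reset: what is moved stays moved. The work goes in short steps, Python scripts to look and compute and a tool call to move; the robot and the scene stay as the last step left them, time stands still between calls to the robot, and variables do not carry over. Pictures are saved under pics/ and viewed, about 8 in all and at most 12, crops included, and the job is handed in when it is done.

Besides the shell and the picture viewer there is one more tool, called after "Emit:" as name([rows], argument=value, ...), one row to a line, values as JSON. servo_tool: Moves the arm, as the interface text tells. Its arguments: {"type":"object","properties":{"plan":{"type":"array"},"force":{"type":"number"}},"required":["plan"]}

```bash
mkdir -p pics; cat > h.py <<'E'
import numpy as np, cv2
from cell import env
def cam(n):
    c=env.read_camera(n); return c
def K(c): return np.array([[c["fx"],0,c["cx"]],[0,c["fy"],c["cy"]],[0,0,1.]])
def ray(c,u,v,z):
    R=cv2.Rodrigues(np.array(c["rvec"],float))[0]; t=np.array(c["tvec"],float).ravel()
    o=-R.T@t; d=R.T@np.linalg.inv(K(c))@[u,v,1]
    return o+d*(z-o[2])/d[2]
def proj(c,P):
    return cv2.projectPoints(np.array(P,float).reshape(-1,1,3),np.array(c["rvec"],float),np.array(c["tvec"],float),K(c),None)[0].reshape(-1,2)
E
python3 - <<'E'
from h import *
o=env.get_obs(); print(o["time_s"],o["tool_pos"],o["tool_rot"],o["force"],o["grip_width"])
for n in("top","scene"):
    c=cam(n); cv2.imwrite(f"pics/{n}0.png",c["image"]); print(n,c["fx"],c["rvec"],c["tvec"])
E
```

```text
0.0 [0.20049293 0.61763844 0.18514818] [-1.79889048e+02  4.14160686e-03  1.62022108e+02] [ 0.46875649 -0.24593076  0.76806486] 0.08751487707405098
top 561.099736038176 [ 2.09109158 -2.14635161  0.18587801] [0.00524128 0.51139155 1.5292599 ]
scene 533.6997321535256 [ 2.31601666  0.87980497 -0.32346435] [-0.37296529 -0.20507032  1.44881259]
```

View pics/top0.png

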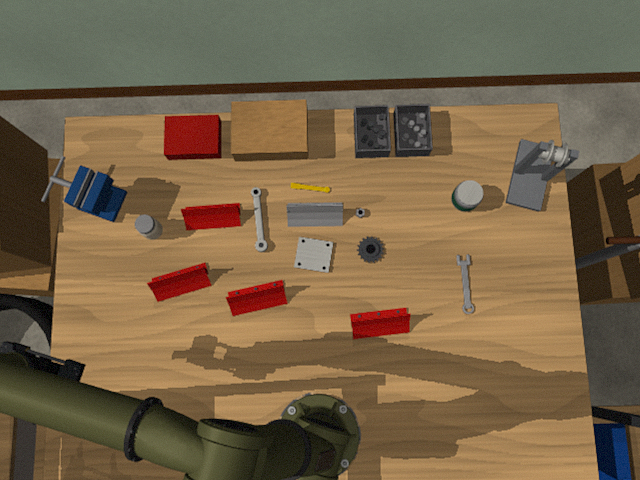

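View pics/scene0.png

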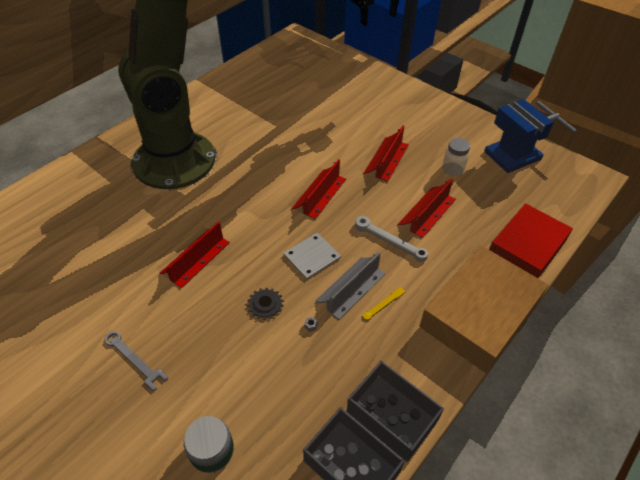

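The top view shows the grey ledge at about (315,214), the plate at (314,254), the cog at (371,249), the nut at (361,213), the crank at (260,220) and the lever at (310,187). Next I measure the plate and ledge.

```bash
python3 - <<'E'
from h import *
c=cam("top"); im=c["image"]; s=cam("scene")
hsv=cv2.cvtColor(im,cv2.COLOR_BGR2HSV)
m=((hsv[...,1]<60)&(hsv[...,2]>110)).astype(np.uint8)*255
for name,(x0,y0,x1,y1),z in(("plate",(285,230,345,280),.010),("ledge",(280,196,350,232),0.0)):
    mm=np.zeros_like(m); mm[y0:y1,x0:x1]=m[y0:y1,x0:x1]
    mm=cv2.morphologyEx(mm,cv2.MORPH_CLOSE,np.ones((5,5)))
    k=max(cv2.findContours(mm,0,1)[0],key=cv2.contourArea); r=cv2.minAreaRect(k)
    print(name,cv2.contourArea(k),r)
    for p in cv2.boxPoints(r): print(p, ray(c,*p,z)[:2].round(4))
    print("centre",ray(c,*r[0],z).round(4))
a=cv2.resize(im[170:290,230:400],None,fx=4.5,fy=4.5,interpolation=cv2.INTER_CUBIC)
cv2.imwrite("pics/topc.png",a)
cv2.imwrite("pics/scenec.png",cv2.resize(s["image"][200:350,220:440],None,fx=3.6,fy=3.6,interpolation=cv2.INTER_CUBIC))
E
```

```text
plate 1019.5 ((313.2972717285156, 254.21620178222656), (34.85258483886719, 31.235807418823242), 9.462322235107422)
[293.54053 266.75674] [0.4658 0.0582]
[298.67566 235.94592] [0.5555 0.0418]
[333.05402 241.67566] [ 0.5358 -0.0571]
[327.91888 272.48648] [ 0.4466 -0.0397]
centre [0.5007 0.0008 0.01  ]
ledge 647.5 ((314.5, 219.5), (13.0, 55.0), 90.0)
[287. 213.] [0.6273 0.0751]
[342. 213.] [ 0.6227 -0.0861]
[342. 226.] [ 0.5837 -0.0848]
[287. 226.] [0.5882 0.0757]
centre [ 0.6054 -0.0051  0.    ]
```

View pics/topc.png

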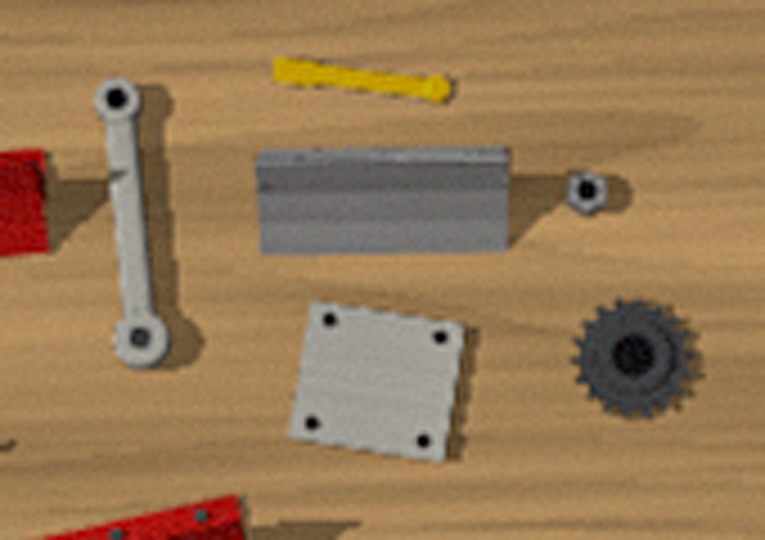

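The plate centre is at about (0.501, 0.001) with yaw about -10°. The toe middle is at about (0.586, -0.005) with ledge yaw about -1°. I'll turn the tool to yaw 179 and approach through (0.5, 0.1).

Emit:
servo_tool([
  [0.55,[0,0,0],[0,0,-5.7]],
  [0.55,[0,0,0],[0,0,-5.7]],
  [0.55,[0,0,0],[0,0,-5.6]],
  [0.55,[-1.8,-3.1,0],[0,0,0]],
  [0.55,[-1.8,-3.1,0],[0,0,0]],
  [0.55,[-1.8,-3.1,0],[0,0,0]],
  [0.55,[-1.8,-3.1,0],[0,0,0]],
  [0.55,[-1.8,-3.1,0],[0,0,0]],
  [0.55,[-1.8,-3.1,0],[0,0,0]],
  [0.55,[-1.8,-3.1,0],[0,0,0]],
  [0.55,[-1.8,-3.1,0],[0,0,0]],
  [0.55,[-1.8,-3.1,0],[0,0,0]],
  [0.55,[-1.8,-3.1,0],[0,0,0]],
  [0.55,[-1.8,-3.1,0],[0,0,0]],
  [0.55,[-1.8,-3.1,0],[0,0,0]],
  [0.55,[-1.8,-3.1,0],[0,0,0]],
  [0.55,[-1.8,-3.1,0],[0,0,0]],
  [0.55,[-1.8,-3.1,0],[0,0,0]],
  [0.55,[-1.8,-3.1,0],[0,0,0]],
  [0.55,[-1.8,-3.1,0],[0,0,0]],
])

```text
time_s: 1.87
tool_pos: [0.5124, 0.0745, 0.1798]
tool_rot: [179.9, -0.3, -179.0]
force: [-0.4, 0.5, -1.0]
grip_width: 0.0479
```

Emit:
servo_tool([
  [0.55,[2,-2,1],[0,0,2]],
  [0.55,[2,-2,1],[0,0,0]],
  [0.55,[2,-2,1],[0,0,0]],
  [0.55,[2,-2,1],[0,0,0]],
  [0.55,[0,0,2],[0,0,0]],
  [0.55,[0,0,2],[0,0,0]],
  [0.55,[0,0,2],[0,0,0]],
  [0.55,[0,0,0],[0,0,0]],
  [0.55,[0,0,0],[0,0,0]],
])

```text
time_s: 2.62
tool_pos: [0.4306, -0.0206, 0.076]
tool_rot: [-179.9, -0.1, 177.7]
force: [0.7, 0.6, 0.3]
grip_width: 0.0477
```

Emit:
servo_tool([
  [0.55,[0,1.6,2],[0,0,-1.3]],
  [0.55,[0,0,2],[0,0,0]],
  [0.55,[0,0,1.5],[0,0,0]],
  [0.55,[0,0,0.8],[0,0,0]],
  [0.55,[0,0,0],[0,0,0]],
  [0.55,[0,0,0],[0,0,0]],
])

```text
time_s: 3.12
tool_pos: [0.4378, -0.0024, 0.0178]
tool_rot: [180.0, 0.5, 179.2]
force: [0.3, -0.6, -1.0]
grip_width: 0.0477
```

Emit:
servo_tool([
  [0.55,[0.9,0,0],[0,0,0]],
  [0.55,[0,0,0],[0,0,0]],
  [0.55,[0,0,0.7],[0,0,0]],
  [0.55,[0,0,0.6],[0,0,0]],
  [0.55,[0,0,0],[0,0,0]],
  [0.55,[0,0,0],[0,0,0]],
])

```text
time_s: 3.62
tool_pos: [0.4314, -0.0018, 0.0077]
tool_rot: [179.9, 0.9, 179.2]
force: [0.8, 0.3, -0.1]
grip_width: 0.0477
```

Emit:
servo_tool([
  [0.55,[0,0,0.3],[0,0,0]],
  [0.55,[-0.4,0,0],[0,0,0]],
  [0.55,[-0.4,0,0],[0,0,0]],
  [0.55,[-0.4,0,0],[0,0,0]],
  [0.55,[-0.4,0,0],[0,0,0]],
  [0.55,[-0.4,0,0],[0,0,0]],
  [0.55,[-0.4,0,0],[0,0,0]],
  [0.55,[-0.4,0,0],[0,0,0]],
  [0.55,[-0.4,0,0],[0,0,0]],
  [0.55,[-0.4,0,0],[0,0,0]],
  [0.55,[-0.4,0,0],[0,0,0]],
  [0.55,[0,0,0],[0,0,0]],
])

```text
time_s: 4.62
tool_pos: [0.4772, -0.0027, 0.0051]
tool_rot: [179.9, 0.9, 179.2]
force: [-0.5, 0.7, 1.1]
grip_width: 0.0475
```

```bash
cat > look.py <<'E'
import sys
from h import *
o=env.get_obs(); print(o["time_s"],o["tool_pos"].round(4),o["tool_rot"].round(1),o["force"].round(1))
t=cam("top"); s=cam("scene")
a=cv2.resize(t["image"][180:280,240:400],(640,400),interpolation=cv2.INTER_CUBIC)
b=cv2.resize(s["image"][190:340,220:440],(800,545),interpolation=cv2.INTER_CUBIC)[:, :]
out=np.zeros((590,800,3),np.uint8)
b=cv2.resize(s["image"][180:330,250:410],(400,375),interpolation=cv2.INTER_CUBIC)
a=cv2.resize(t["image"][170:290,250:378],(400,375),interpolation=cv2.INTER_CUBIC)
cv2.imwrite(f"pics/{sys.argv[1]}.png",np.hstack([a,b]))
E
python3 look.py p1
```

```text
4.6167 [ 0.4772 -0.0027  0.0051] [179.9   0.9 179.2] [-0.5  0.7  1.1]
```

View pics/p1.png

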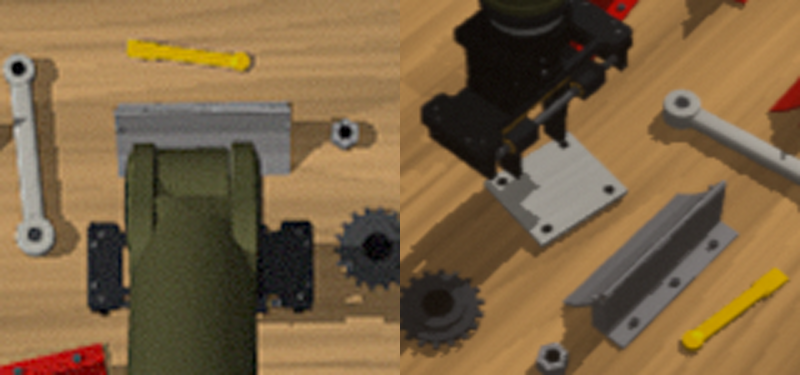

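The plate is now square to the ledge (scene inset: near edge on both fingertips). I'll lower slightly and push up the scoop.

Emit:
servo_tool([
  [0.55,[-0.3,0,0.3],[0,0,0]],
  [0.55,[-0.4,0,0],[0,0,0]],
  [0.55,[-0.4,0,0],[0,0,0]],
  [0.55,[-0.4,0,0],[0,0,0]],
  [0.55,[-0.4,0,0],[0,0,0]],
  [0.55,[-0.4,0,0],[0,0,0]],
  [0.55,[-0.4,0,0],[0,0,0]],
  [0.55,[-0.4,0,0],[0,0,0]],
  [0.55,[-0.4,0,0],[0,0,0]],
  [0.55,[-0.4,0,0],[0,0,0]],
])

```text
time_s: 5.55
tool_pos: [0.518, -0.003, 0.0019]
tool_rot: [179.9, 0.8, 179.2]
force: [-0.1, 0.1, 0.1]
grip_width: 0.0478
```

```bash
python3 look.py p2
```

```text
5.55 [ 0.518  -0.003   0.0019] [179.9   0.8 179.2] [-0.1  0.1  0.1]
```

View pics/p2.png

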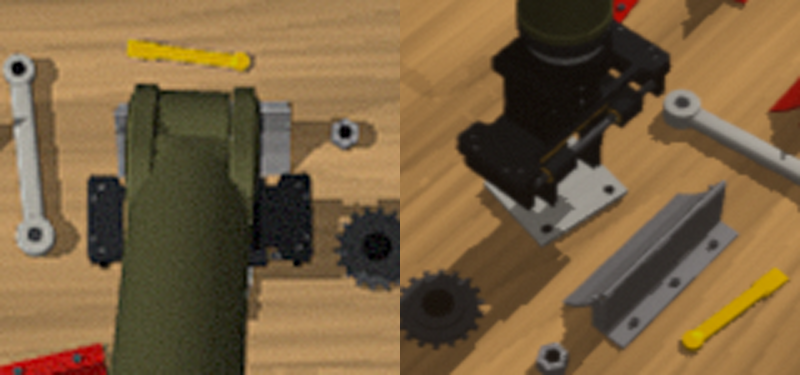

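The picture shows the plate has not moved: its front corner is still at right-pane (545,243). The half-open fingertips sit higher than the TCP, which is defined for shut fingers, so they passed over the plate. I'll back off and find the counter by feel.

Emit:
servo_tool([
  [0.55,[0,0,-2],[0,0,0]],
  [0.55,[2,0,0],[0,0,0]],
  [0.55,[2,0,0],[0,0,0]],
  [0.55,[2,0,0],[0,0,0]],
  [0.55,[2,0,0],[0,0,0]],
  [0.55,[0.7,0,0],[0,0,0]],
  [0.55,[0,0,0],[0,0,0]],
  [0.55,[0,0,0],[0,0,0]],
])

```text
time_s: 6.32
tool_pos: [0.4284, -0.0022, 0.0211]
tool_rot: [179.9, 0.9, 179.2]
force: [0.3, 0.6, -0.3]
grip_width: 0.0478
```

Emit:
servo_tool([
  [0.55,[0,0,1.3],[0,0,0]],
  [0.55,[0,0,0.6],[0,0,0]],
  [0.55,[0,0,0.4],[0,0,0]],
  [0.55,[0,0,0.2],[0,0,0]],
  [0.55,[0,0,0],[0,0,0]],
  [0.55,[0,0,0],[0,0,0]],
])

```text
time_s: 6.82
tool_pos: [0.4346, -0.0027, -0.0037]
tool_rot: [-180.0, 1.1, 179.1]
force: [0.6, -0.4, -0.3]
grip_width: 0.048
```

Emit:
servo_tool([
  [0.55,[0.5,0,0],[0,0,0]],
  [0.55,[0,0,0.2],[0,0,0]],
  [0.55,[0,0,0.2],[0,0,0]],
  [0.55,[0,0,0],[0,0,0]],
  [0.55,[0,0,0],[0,0,0]],
])

```text
time_s: 7.23
tool_pos: [0.43, -0.0025, -0.0073]
tool_rot: [180.0, 1.2, 179.1]
force: [0.3, 0.0, 0.3]
grip_width: 0.0476
```

```bash
python3 - <<'E'
from h import *
o=env.get_obs(); print(o["tool_pos"],o["force"])
w=cam("wrist"); print(w["T_tool_cam"].round(3) if hasattr(w["T_tool_cam"],'round') else w["T_tool_cam"],w["fx"])
s=cam("scene"); b=cv2.resize(s["image"][180:330,250:410],(400,375),interpolation=cv2.INTER_CUBIC)
cv2.imwrite("pics/p3.png",np.hstack([cv2.resize(w["image"],(400,375)),b]))
E
```

```text
[ 0.43003199 -0.00250086 -0.00733517] [0.26563498 0.03562158 0.25712939]
[[ 0.001 -0.956 -0.292  0.081]
 [ 1.     0.     0.001 -0.   ]
 [-0.    -0.292  0.956 -0.198]
 [ 0.     0.     0.     1.   ]] 366.96259020384355
```

View pics/p3.png

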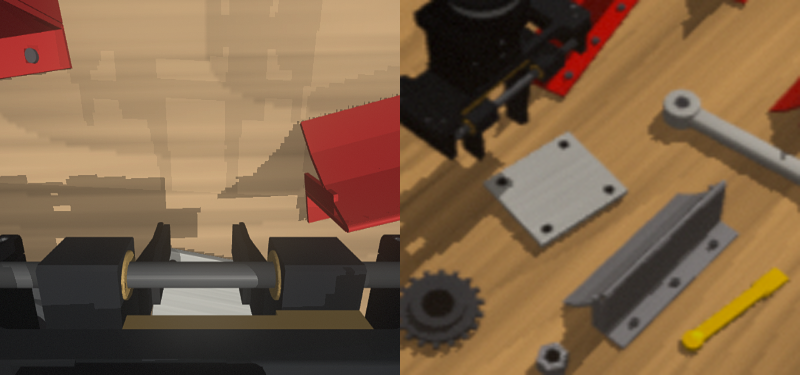

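In the scene view the fingertips are behind the near edge of the plate (right-pane (455,158)) but still above the counter. I'll keep lowering until they touch.

Emit:
servo_tool([
  [0.55,[0.2,0,0.2],[0,0,0]],
  [0.55,[0,0,0.2],[0,0,0]],
  [0.55,[0,0,0.1],[0,0,0]],
  [0.55,[0,0,0],[0,0,0]],
])

```text
time_s: 7.67
tool_pos: [0.4281, -0.0024, -0.0127]
tool_rot: [180.0, 1.2, 179.1]
force: [0.4, 0.4, -1.0]
grip_width: 0.0482
```

```bash
python3 - <<'E'
from h import *
s=cam("scene")
for p in ((272,244),(283,240)):
  a=ray(s,*p,0); b=ray(s,*p,.02); print(p,a.round(4),b.round(4))
E
```

```text
(272, 244) [ 0.4073 -0.034   0.    ] [ 0.4194 -0.0446  0.02  ]
(283, 240) [ 0.4184 -0.008   0.    ] [ 0.4303 -0.0191  0.02  ]
```

```bash
python3 - <<'E'
from h import *
s=cam("scene"); im=s["image"][195:275,245:345]
k=7.5
b=cv2.resize(im,None,fx=k,fy=k,interpolation=cv2.INTER_CUBIC)
o=env.get_obs(); T=o["tool_pos"]
for dz,col in((0,(0,0,255)),(.02,(0,255,0))):
  for dy in(-.024,.024):
    p=(proj(s,[[T[0],T[1]+dy,T[2]+dz]])[0]-[245,195])*k
    cv2.circle(b,tuple(int(v) for v in p),4,col,-1)
cv2.imwrite("pics/p4.png",b)
E
```

```text
(no output)
```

View pics/p4.png

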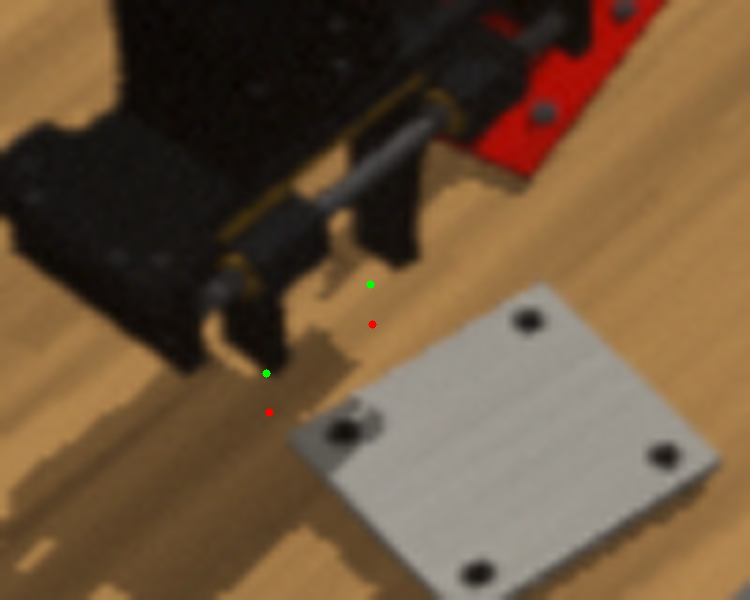

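The tips (right finger bottom at (275,372)) project about 2 cm above the reported TCP. They are still about 8 mm or more above the counter, so I lower gently.

Emit:
servo_tool([
  [0.55,[0,0,0.2],[0,0,0]],
  [0.55,[0,0,0.2],[0,0,0]],
  [0.55,[0,0,0],[0,0,0]],
  [0.55,[0,0,0],[0,0,0]],
])

```text
time_s: 8.1
tool_pos: [0.4287, -0.0024, -0.0168]
tool_rot: [180.0, 1.3, 179.1]
force: [-0.3, 0.4, -0.0]
grip_width: 0.0481
```

Emit:
servo_tool([
  [0.55,[0,0,0.15],[0,0,0]],
  [0.55,[0,0,0.15],[0,0,0]],
  [0.55,[0,0,0],[0,0,0]],
])

```text
time_s: 8.35
tool_pos: [0.4288, -0.0024, -0.0201]
tool_rot: [180.0, 1.3, 179.1]
force: [0.1, 1.0, -0.2]
grip_width: 0.0476
```

Emit:
servo_tool([
  [0.55,[0,0,0.15],[0,0,0]],
  [0.55,[0,0,0.15],[0,0,0]],
  [0.55,[0,0,0],[0,0,0]],
])

```text
time_s: 8.6
tool_pos: [0.4289, -0.0024, -0.0234]
tool_rot: [180.0, 1.3, 179.1]
force: [-0.5, -0.1, -0.1]
grip_width: 0.0477
```

Emit:
servo_tool([
  [0.55,[0,0,0.1],[0,0,0]],
  [0.55,[0,0,0.1],[0,0,0]],
  [0.55,[0,0,0],[0,0,0]],
])

```text
time_s: 8.85
tool_pos: [0.4289, -0.0024, -0.0257]
tool_rot: [180.0, 1.3, 179.1]
force: [0.7, 0.4, -0.9]
grip_width: 0.0477
```

```bash
python3 - <<'E'
from h import *
s=cam("scene"); im=s["image"][195:275,245:345]
o=env.get_obs(); print(o["tool_pos"],o["force"])
k=6
b=cv2.resize(im,None,fx=k,fy=k,interpolation=cv2.INTER_CUBIC)
cv2.imwrite("pics/p5.png",b)
# dark finger columns bottoms
g=cv2.cvtColor(im,cv2.COLOR_BGR2GRAY)
for u in range(25,65,2):
    r=np.where(g[:,u]<35)[0]; print(u+245, r.max()+195 if len(r) else None,end="; ")
E
```

```text
[ 0.42890739 -0.00241877 -0.02563482] [ 0.18369671 -0.12753067  0.2440208 ]
270 248; 272 246; 274 240; 276 244; 278 245; 280 247; 282 248; 284 236; 286 234; 288 232; 290 253; 292 226; 294 230; 296 232; 298 233; 300 232; 302 210; 304 210; 306 216; 308 271;
```

View pics/p5.png

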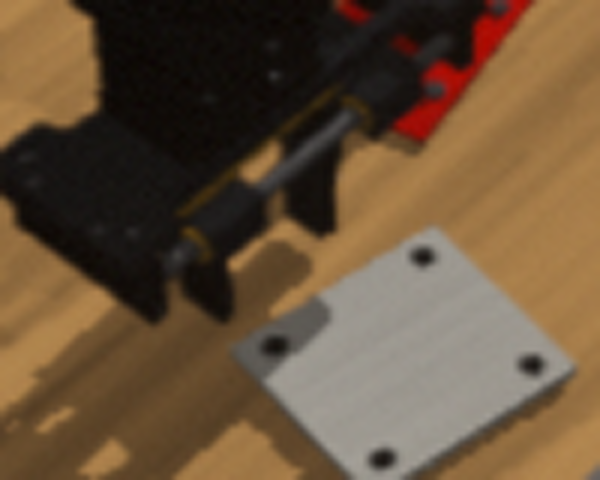

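```bash
python3 - <<'E'
from h import *
s=cam("scene")
for z in(0,.005,.01,.015,.02,.025,.03):
  a=ray(s,283,248.3,z); b=ray(s,299,234.2,z); print(z,a[:2].round(4),b[:2].round(4),((a+b)/2)[:2].round(4))
E
```

```text
0 [ 0.4357 -0.0261] [0.4348 0.0304] [0.4352 0.0021]
0.005 [ 0.4386 -0.0288] [0.4376 0.0274] [ 0.4381 -0.0007]
0.01 [ 0.4414 -0.0315] [0.4405 0.0244] [ 0.441  -0.0036]
0.015 [ 0.4443 -0.0342] [0.4434 0.0214] [ 0.4439 -0.0064]
0.02 [ 0.4472 -0.0369] [0.4463 0.0184] [ 0.4467 -0.0092]
0.025 [ 0.4501 -0.0396] [0.4492 0.0154] [ 0.4496 -0.0121]
0.03 [ 0.453  -0.0423] [0.4521 0.0124] [ 0.4525 -0.0149]
```

The tips are about 7 mm above the counter now, so the effective tip is about 33 mm above the reported TCP. x and y agree with the image. A little lower.

Emit:
servo_tool([
  [0.55,[0,0,0.15],[0,0,0]],
  [0.55,[0,0,0.15],[0,0,0]],
  [0.55,[0,0,0.1],[0,0,0]],
  [0.55,[0,0,0],[0,0,0]],
])

```text
time_s: 9.28
tool_pos: [0.4293, -0.0023, -0.0298]
tool_rot: [180.0, 1.3, 179.1]
force: [-0.2, 0.3, 0.4]
grip_width: 0.0477
```

Emit:
servo_tool([
  [0.55,[0,0,0.1],[0,0,0]],
  [0.55,[0,0,0.1],[0,0,0]],
  [0.55,[0,0,0],[0,0,0]],
])

```text
time_s: 9.53
tool_pos: [0.4292, -0.0024, -0.0321]
tool_rot: [180.0, 1.3, 179.1]
force: [0.5, 0.3, 0.1]
grip_width: 0.0481
```

Emit:
servo_tool([
  [0.55,[0,0,0.1],[0,0,0]],
  [0.55,[0,0,0.1],[0,0,0]],
  [0.55,[0,0,0],[0,0,0]],
])

```text
time_s: 9.78
tool_pos: [0.4293, -0.0024, -0.0343]
tool_rot: [180.0, 1.3, 179.1]
force: [-0.5, -1.1, -0.5]
grip_width: 0.0479
```

Emit:
servo_tool([
  [0.55,[0,0,0.1],[0,0,0]],
  [0.55,[0,0,0.1],[0,0,0]],
  [0.55,[0,0,0],[0,0,0]],
])

```text
time_s: 10.03
tool_pos: [0.4295, -0.0023, -0.0356]
tool_rot: [180.0, 1.3, 179.1]
force: [-0.7, -0.1, 0.0]
grip_width: 0.0479
```

Emit:
servo_tool([
  [0.55,[0,0,0.1],[0,0,0]],
  [0.55,[0,0,0],[0,0,0]],
])

```text
time_s: 10.2
tool_pos: [0.4297, -0.0023, -0.0356]
tool_rot: [179.9, 1.2, 179.1]
force: [0.2, -0.3, 0.5]
grip_width: 0.0482
```

Contact: z stops at -0.0356, so tip height is about reported z + 0.0355. I raise 2 mm and push.

Emit:
servo_tool([
  [0.55,[0,0,-0.2],[0,0,0]],
  [0.55,[-0.4,0,0],[0,0,0]],
  [0.55,[-0.4,0,0],[0,0,0]],
  [0.55,[-0.4,0,0],[0,0,0]],
  [0.55,[-0.4,0,0],[0,0,0]],
  [0.55,[-0.4,0,0],[0,0,0]],
  [0.55,[-0.4,0,0],[0,0,0]],
  [0.55,[-0.4,0,0],[0,0,0]],
  [0.55,[-0.4,0,0],[0,0,0]],
  [0.55,[-0.4,0,0],[0,0,0]],
  [0.55,[-0.4,0,0],[0,0,0]],
])

```text
time_s: 11.12
tool_pos: [0.4626, -0.0039, -0.0359]
tool_rot: [180.0, -0.0, 179.1]
force: [-15.7, -1.4, 19.6]
grip_width: 0.0478
```

```bash
cat > plate.py <<'E'
from h import *
o=env.get_obs(); print(o["time_s"],o["tool_pos"].round(4),o["tool_rot"].round(1),o["force"].round(1))
s=cam("scene"); im=s["image"]; hsv=cv2.cvtColor(im,cv2.COLOR_BGR2HSV)
m=((hsv[...,1]<45)&(hsv[...,2]>130)).astype(np.uint8)*255
m[:195]=0; m[335:]=0; m[:,:255]=0; m[:,420:]=0
m=cv2.morphologyEx(m,cv2.MORPH_CLOSE,np.ones((5,5)))
for k in cv2.findContours(m,0,2)[0]:
    if cv2.contourArea(k)>250:
        q=cv2.approxPolyDP(k,4,True).reshape(-1,2); print(cv2.contourArea(k),[(tuple(int(v) for v in p),ray(s,*p,.01)[:2].round(3).tolist()) for p in q])
E
python3 plate.py
```

```text
11.1167 [ 0.4626 -0.0039 -0.0359] [180.   -0.  179.1] [-15.7  -1.4  19.6]
985.0 [((318, 236), [0.478, 0.05]), ((308, 245), [0.478, 0.014]), ((313, 255), [0.507, -0.0]), ((301, 267), [0.509, -0.043]), ((320, 279), [0.562, -0.04]), ((347, 254), [0.563, 0.054])]
311.5 [((357, 218), [0.512, 0.155]), ((358, 224), [0.525, 0.142]), ((419, 256), [0.69, 0.158]), ((419, 249), [0.679, 0.175]), ((366, 217), [0.526, 0.172])]
```

The plate is square (front edge at x 0.562) but the tips are pressing on the counter with 20 N. I raise a bit and push on.

Emit:
servo_tool([
  [0.55,[0,0,-0.3],[0,0,0]],
  [0.55,[-0.4,0,0],[0,0,0]],
  [0.55,[-0.4,0,0],[0,0,0]],
  [0.55,[-0.4,0,0],[0,0,0]],
  [0.55,[-0.4,0,0],[0,0,0]],
  [0.55,[-0.4,0,0],[0,0,0]],
  [0.55,[-0.4,0,0],[0,0,0]],
])

```text
time_s: 11.75
tool_pos: [0.484, -0.0026, -0.0334]
tool_rot: [179.9, -0.7, 179.3]
force: [-6.2, -0.2, 4.7]
grip_width: 0.0479
```

Emit:
servo_tool([
  [0.55,[-0.4,0,-0.05],[0,0,0]],
  [0.55,[-0.4,0,0],[0,0,0]],
  [0.55,[-0.4,0,0],[0,0,0]],
  [0.55,[-0.4,0,0],[0,0,0]],
  [0.55,[-0.4,0,0],[0,0,0]],
  [0.55,[-0.4,0,0],[0,0,0]],
  [0.55,[-0.4,0,0],[0,0,0]],
  [0.55,[-0.4,0,0],[0,0,0]],
])

```text
time_s: 12.42
tool_pos: [0.496, -0.0018, -0.0355]
tool_rot: [179.7, -3.5, 179.4]
force: [-15.1, -0.4, 17.6]
grip_width: 0.0478
```

```bash
python3 plate.py; python3 look.py p6
```

```text
12.4167 [ 0.496  -0.0018 -0.0355] [179.7  -3.5 179.4] [-15.1  -0.4  17.6]
934.5 [((331, 244), [0.517, 0.052]), ((319, 254), [0.515, 0.011]), ((327, 263), [0.545, 0.004]), ((316, 276), [0.551, -0.04]), ((332, 286), [0.594, -0.036]), ((359, 259), [0.593, 0.061])]
313.0 [((357, 218), [0.512, 0.155]), ((358, 224), [0.525, 0.142]), ((419, 256), [0.69, 0.158]), ((419, 249), [0.679, 0.175]), ((366, 217), [0.526, 0.172])]
12.4667 [ 0.4961 -0.0018 -0.0355] [179.7  -3.6 179.4] [-15.8   0.2  18. ]
```

View pics/p6.png

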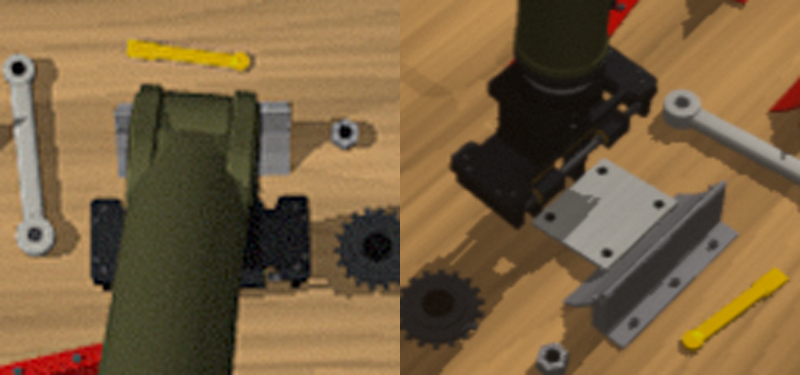

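The plate is starting up the scoop. The tool pitches back under load, which drives it down. I correct the pitch and keep pushing with a small upward component.

Emit:
servo_tool([
  [0.55,[0,0,-0.3],[0,-3,0]],
  [0.55,[-0.5,0,-0.1],[0,-1.2,0]],
  [0.55,[-0.5,0,-0.1],[0,-1.2,0]],
  [0.55,[-0.5,0,-0.1],[0,-1.2,0]],
  [0.55,[-0.5,0,-0.1],[0,-1.2,0]],
  [0.55,[-0.5,0,-0.1],[0,-1.2,0]],
  [0.55,[-0.5,0,-0.1],[0,-1.2,0]],
])

```text
time_s: 13.15
tool_pos: [0.5073, -0.0016, -0.0343]
tool_rot: [179.8, 4.6, 179.5]
force: [-12.9, -1.1, 9.8]
grip_width: 0.0475
```

Emit:
servo_tool([
  [0.55,[-0.5,0,0],[0,-0.5,0]],
  [0.55,[-0.5,0,0],[0,-0.5,0]],
  [0.55,[-0.5,0,0],[0,-0.5,0]],
  [0.55,[-0.5,0,0],[0,-0.5,0]],
  [0.55,[-0.5,0,0],[0,-0.5,0]],
  [0.55,[-0.5,0,0],[0,-0.5,0]],
  [0.55,[-0.5,0,0],[0,-0.5,0]],
  [0.55,[-0.5,0,0],[0,-0.5,0]],
])

```text
time_s: 13.82
tool_pos: [0.5068, -0.0013, -0.0354]
tool_rot: [179.4, 3.7, 179.6]
force: [-19.3, -0.4, 22.0]
grip_width: 0.0476
```

```bash
python3 plate.py
```

```text
13.8167 [ 0.5068 -0.0013 -0.0354] [179.4   3.7 179.6] [-19.3  -0.4  22. ]
1002.5 [((333, 245), [0.522, 0.053]), ((319, 257), [0.521, 0.005]), ((324, 264), [0.542, -0.003]), ((314, 275), [0.545, -0.041]), ((334, 286), [0.598, -0.034]), ((361, 260), [0.598, 0.062])]
313.0 [((357, 218), [0.512, 0.155]), ((358, 224), [0.525, 0.142]), ((419, 256), [0.69, 0.158]), ((419, 249), [0.679, 0.175]), ((366, 217), [0.526, 0.172])]
```

The up force shows the tips are dragging on the counter. I lift 4 mm first, then push harder.

Emit:
servo_tool([
  [0.55,[0,0,-0.5],[0,0,0]],
  [0.55,[-0.6,0,-0.2],[0,-0.5,0]],
  [0.55,[-0.6,0,-0.2],[0,-0.5,0]],
  [0.55,[-0.6,0,-0.2],[0,-0.5,0]],
])

```text
time_s: 14.2
tool_pos: [0.5299, -0.0009, -0.0212]
tool_rot: [179.4, 5.7, 179.6]
force: [-0.5, -0.3, -0.2]
grip_width: 0.0476
```

```bash
python3 plate.py
```

```text
14.2 [ 0.5299 -0.0009 -0.0212] [179.4   5.7 179.6] [-0.5 -0.3 -0.2]
828.5 [((333, 245), [0.522, 0.053]), ((332, 254), [0.537, 0.031]), ((324, 253), [0.522, 0.021]), ((327, 271), [0.56, -0.013]), ((320, 278), [0.561, -0.038]), ((334, 286), [0.598, -0.034]), ((361, 260), [0.598, 0.062])]
311.0 [((356, 219), [0.512, 0.151]), ((419, 256), [0.69, 0.158]), ((419, 249), [0.679, 0.175]), ((366, 217), [0.526, 0.172])]
```

The fingers slipped over the plate when the preload let go. The plate stayed in place with its rear edge at x of about 0.515. I back off and re-approach with the tips just clear of the counter.

Emit:
servo_tool([
  [0.55,[0,0,-0.8],[0,3,0]],
  [0.55,[1.5,0,0],[0,2,0]],
  [0.55,[1.5,0,0],[0,0,0]],
  [0.55,[1.5,0,0],[0,0,0]],
  [0.55,[0,0,0],[0,0,0]],
  [0.55,[0,0,0],[0,0,0]],
])

```text
time_s: 14.75
tool_pos: [0.4938, -0.0001, -0.0112]
tool_rot: [179.4, 1.5, 179.7]
force: [0.4, -0.1, -0.8]
grip_width: 0.0482
```

Emit:
servo_tool([
  [0.55,[0.3,0,1.0],[0,0,0]],
  [0.55,[0,0,0.8],[0,0,0]],
  [0.55,[0,0,0.2],[0,0,0]],
  [0.55,[0,0,0],[0,0,0]],
  [0.55,[0,0,0],[0,0,0]],
])

```text
time_s: 15.17
tool_pos: [0.4947, 0.0003, -0.0334]
tool_rot: [179.5, 1.7, 179.7]
force: [0.0, -0.4, -0.1]
grip_width: 0.0481
```

Emit:
servo_tool([
  [0.55,[-0.3,0,-0.05],[0,0,0]],
  [0.55,[-0.3,0,0],[0,0,0]],
  [0.55,[-0.3,0,0],[0,0,0]],
  [0.55,[-0.3,0,0],[0,0,0]],
  [0.55,[-0.3,0,0],[0,0,0]],
])

```text
time_s: 15.58
tool_pos: [0.5047, 0.0001, -0.0338]
tool_rot: [179.5, 0.9, 179.7]
force: [-9.9, -0.6, 7.6]
grip_width: 0.0478
```

The contact force points back and up, so the rounded tips are pinning the plate's rear edge down. I'll lean the tool about 20° with the tips leading, so the finger faces push slightly upward.

Emit:
servo_tool([
  [0.55,[0.8,0,-0.5],[0,0,0]],
  [0.55,[0,0,-0.5],[0,-6,0]],
  [0.55,[0,0,0],[0,-6,0]],
  [0.55,[0,0,0],[0,-6,0]],
  [0.55,[0,0,0],[0,0,0]],
  [0.55,[0,0,0],[0,0,0]],
])

```text
time_s: 16.08
tool_pos: [0.4957, 0.0002, -0.024]
tool_rot: [179.4, 19.6, 179.5]
force: [0.4, -0.6, 0.6]
grip_width: 0.048
```

```bash
python3 plate.py; python3 look.py p7
```

```text
16.0833 [ 4.957e-01  2.000e-04 -2.400e-02] [179.4  19.6 179.5] [ 0.4 -0.6  0.6]
1159.5 [((333, 245), [0.522, 0.053]), ((306, 270), [0.523, -0.042]), ((334, 286), [0.598, -0.034]), ((361, 260), [0.598, 0.062])]
311.5 [((357, 218), [0.512, 0.155]), ((358, 224), [0.525, 0.142]), ((419, 256), [0.69, 0.158]), ((419, 249), [0.679, 0.175]), ((366, 217), [0.526, 0.172])]
16.1333 [ 4.946e-01 -2.000e-04 -2.490e-02] [179.4  19.4 179.5] [-0.6 -0.1 -1. ]
```

View pics/p7.png

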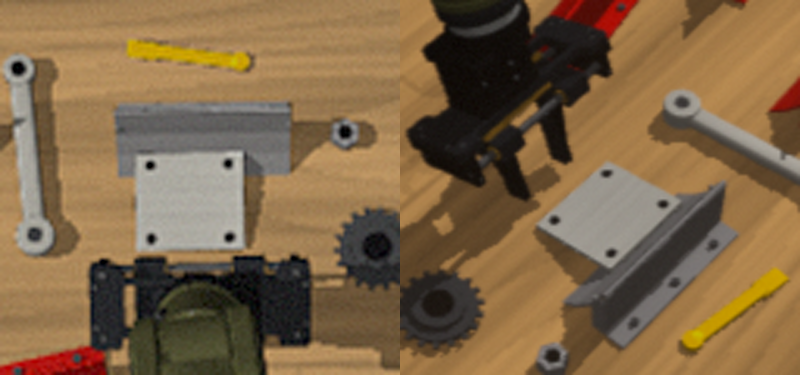

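The plate is square, with its front up on the scoop. The tips are at right-pane (525,195) and (568,160). I compute their position.

```bash
python3 - <<'E'
from h import *
s=cam("scene")
for z in(0,.005,.01,.015,.02,.025,.03):
  a=ray(s,300.5,258,z); b=ray(s,318,244.3,z); print(z,a[:2].round(4),b[:2].round(4),((a+b)/2)[:2].round(4))
# plate rear/front edges heights: assume length .09 rigid; rear top edge at z zr, front at zf
for zr in(.006,.008,.010):
  r=ray(s,(333+306)/2,(245+270)/2,zr)
  for zf in(.012,.016,.02,.024,.028): 
    f=ray(s,(334+361)/2,(286+260)/2,zf); print(zr,zf,np.linalg.norm(f-r).round(4),r[:2].round(3),f[:2].round(3))
E
```

```text
0 [ 0.4856 -0.02  ] [0.4892 0.0372] [0.4874 0.0086]
0.005 [ 0.4882 -0.0227] [0.4918 0.0342] [0.49   0.0057]
0.01 [ 0.4908 -0.0254] [0.4944 0.0312] [0.4926 0.0029]
0.015 [ 0.4935 -0.0282] [0.497  0.0281] [ 0.4952 -0.    ]
0.02 [ 0.4961 -0.0309] [0.4996 0.0251] [ 0.4979 -0.0029]
0.025 [ 0.4987 -0.0336] [0.5022 0.0221] [ 0.5005 -0.0058]
0.03 [ 0.5013 -0.0364] [0.5048 0.0191] [ 0.5031 -0.0086]
0.006 0.012 0.0786 [0.52  0.007] [0.599 0.012]
0.006 0.016 0.0805 [0.52  0.007] [0.6  0.01]
0.006 0.02 0.0827 [0.52  0.007] [0.602 0.007]
0.006 0.024 0.0851 [0.52  0.007] [0.604 0.005]
0.006 0.028 0.0877 [0.52  0.007] [0.605 0.003]
0.008 0.012 0.0776 [0.521 0.006] [0.599 0.012]
0.008 0.016 0.0794 [0.521 0.006] [0.6  0.01]
0.008 0.02 0.0814 [0.521 0.006] [0.602 0.007]
0.008 0.024 0.0837 [0.521 0.006] [0.604 0.005]
0.008 0.028 0.0862 [0.521 0.006] [0.605 0.003]
0.01 0.012 0.0766 [0.522 0.004] [0.599 0.012]
0.01 0.016 0.0783 [0.522 0.004] [0.6  0.01]
0.01 0.02 0.0802 [0.522 0.004] [0.602 0.007]
0.01 0.024 0.0824 [0.522 0.004] [0.604 0.005]
0.01 0.028 0.0848 [0.522 0.004] [0.605 0.003]
```

Emit:
servo_tool([
  [0.55,[0.2,0,0.5],[0,0,0]],
  [0.55,[0.1,0,0.3],[0,0,0]],
  [0.55,[0,0,0],[0,0,0]],
  [0.55,[0,0,0],[0,0,0]],
])

```text
time_s: 16.62
tool_pos: [0.5026, -0.0008, -0.0309]
tool_rot: [179.6, 19.7, 179.5]
force: [-4.6, 0.5, 8.1]
grip_width: 0.0479
```

The arm sags under the push load, and friction at the tips then pins the plate. I'll use about 8° of lean and command some lift along with each push.

Emit:
servo_tool([
  [0.55,[0.6,0,-0.6],[0,5.8,0]],
  [0.55,[0.2,0,0],[0,5.8,0]],
  [0.55,[0,0,0],[0,0,0]],
  [0.55,[0,0,0],[0,0,0]],
])

```text
time_s: 16.95
tool_pos: [0.4944, -0.0006, -0.0281]
tool_rot: [179.6, 7.8, 179.7]
force: [-0.8, -0.8, -0.8]
grip_width: 0.0476
```

Emit:
servo_tool([
  [0.55,[0,0,0.4],[0,0,0]],
  [0.55,[-0.4,0,0.1],[0,0,0]],
  [0.55,[-0.4,0,0.05],[0,0,0]],
  [0.55,[-0.3,0,0.05],[0,0,0]],
  [0.55,[0,0,0],[0,0,0]],
])

```text
time_s: 17.37
tool_pos: [0.5015, -0.001, -0.0345]
tool_rot: [179.6, 7.6, 179.6]
force: [-1.0, 0.6, 5.5]
grip_width: 0.048
```

Emit:
servo_tool([
  [0.55,[0,0,-0.2],[0,0,0]],
  [0.55,[-0.4,0,0],[0,0,0]],
  [0.55,[-0.4,0,0],[0,0,0]],
  [0.55,[-0.4,0,0],[0,0,0]],
])

```text
time_s: 17.7
tool_pos: [0.5119, -0.001, -0.0308]
tool_rot: [179.5, 7.6, 179.6]
force: [-5.3, 0.1, 5.1]
grip_width: 0.048
```

Contact is on the tip's rounding again because the tips are too high. I return to pitch about 0, with the tips practically on the counter, and use firmer x steps with a little lift.

Emit:
servo_tool([
  [0.55,[1.0,0,-0.2],[0,4,0]],
  [0.55,[0.3,0,0],[0,4,0]],
  [0.55,[0,0,0],[0,0,0]],
  [0.55,[0,0,0.3],[0,0,0]],
  [0.55,[0,0,0],[0,0,0]],
])

```text
time_s: 18.12
tool_pos: [0.5005, -0.0008, -0.0337]
tool_rot: [179.5, -0.4, 179.7]
force: [0.1, -0.1, -0.1]
grip_width: 0.048
```

Emit:
servo_tool([
  [0.55,[0.2,0,0.15],[0,0,0]],
  [0.55,[-0.5,0,0],[0,0,0]],
  [0.55,[-0.5,0,-0.05],[0,0,0]],
  [0.55,[-0.5,0,-0.05],[0,0,0]],
])

```text
time_s: 18.45
tool_pos: [0.4997, -0.0009, -0.0354]
tool_rot: [179.3, -1.7, 179.5]
force: [-4.3, -0.5, 5.9]
grip_width: 0.0476
```

Emit:
servo_tool([
  [0.55,[0,0,-0.2],[0,-2,0]],
  [0.55,[-0.8,0,-0.1],[0,-1,0]],
  [0.55,[-1.0,0,-0.1],[0,-1,0]],
  [0.55,[-1.0,0,-0.1],[0,-1,0]],
])

```text
time_s: 18.78
tool_pos: [0.5147, -0.001, -0.034]
tool_rot: [179.2, 2.2, 179.5]
force: [-11.8, -0.3, 6.5]
grip_width: 0.0476
```

```bash
python3 plate.py|head -2
```

```text
18.7833 [ 0.5147 -0.001  -0.034 ] [179.2   2.2 179.5] [-11.8  -0.3   6.5]
921.5 [((337, 247), [0.533, 0.054]), ((322, 259), [0.53, 0.005]), ((328, 266), [0.553, -0.001]), ((317, 275), [0.55, -0.036]), ((336, 286), [0.601, -0.031]), ((364, 259), [0.601, 0.068])]
```

That works: the rear edge advanced by about 10 mm. Continue with the same recipe.

Emit:
servo_tool([
  [0.55,[-1.0,0,-0.1],[0,-1,0]],
  [0.55,[-1.0,0,-0.1],[0,-1,0]],
  [0.55,[-1.0,0,-0.1],[0,-1,0]],
  [0.55,[-1.0,0,-0.1],[0,-1,0]],
])

```text
time_s: 19.17
tool_pos: [0.5223, -0.0008, -0.0354]
tool_rot: [179.0, 2.7, 179.4]
force: [-28.4, -0.3, 31.8]
grip_width: 0.0481
```

```bash
python3 plate.py|head -2
```

```text
19.1667 [ 0.5223 -0.0008 -0.0354] [179.    2.7 179.4] [-28.4  -0.3  31.8]
849.0 [((366, 259), [0.605, 0.071]), ((338, 249), [0.538, 0.051]), ((325, 260), [0.536, 0.007]), ((332, 266), [0.559, 0.005]), ((319, 277), [0.557, -0.037]), ((339, 285), [0.604, -0.024])]
```

Emit:
servo_tool([
  [0.55,[0.2,0,-0.25],[0,0,0]],
  [0.55,[-0.6,0,-0.1],[0,0,0]],
  [0.55,[-1.0,0,-0.2],[0,-1,0]],
  [0.55,[-1.0,0,-0.2],[0,-1,0]],
])

```text
time_s: 19.55
tool_pos: [0.5329, -0.0009, -0.0315]
tool_rot: [178.9, 3.4, 179.3]
force: [-8.7, -0.4, -3.2]
grip_width: 0.0478
```

```bash
python3 plate.py|head -2
```

```text
19.55 [ 0.5329 -0.0009 -0.0315] [178.9   3.4 179.3] [-8.7 -0.4 -3.2]
750.0 [((368, 257), [0.605, 0.079]), ((341, 251), [0.547, 0.051]), ((327, 263), [0.545, 0.004]), ((333, 269), [0.566, 0.0]), ((323, 278), [0.566, -0.033]), ((342, 283), [0.606, -0.016])]
```

Emit:
servo_tool([
  [0.55,[-0.8,0,0.1],[0,0,0]],
  [0.55,[-1.0,0,-0.1],[0,-1,0]],
  [0.55,[-1.0,0,-0.15],[0,-1,0]],
])

```text
time_s: 19.85
tool_pos: [0.5396, -0.0005, -0.0331]
tool_rot: [178.6, 2.8, 179.4]
force: [-17.6, -0.2, 12.4]
grip_width: 0.0476
```

```bash
python3 plate.py|head -2
```

```text
19.85 [ 5.396e-01 -5.000e-04 -3.310e-02] [178.6   2.8 179.4] [-17.6  -0.2  12.4]
637.0 [((369, 256), [0.604, 0.083]), ((343, 252), [0.553, 0.052]), ((330, 265), [0.554, 0.004]), ((337, 269), [0.573, 0.006]), ((326, 279), [0.572, -0.031]), ((343, 282), [0.606, -0.012])]
```

Emit:
servo_tool([
  [0.55,[-0.6,0,-0.2],[0,-1,0]],
  [0.55,[-1.0,0,-0.2],[0,-1,0]],
  [0.55,[-1.0,0,-0.2],[0,-1,0]],
])

```text
time_s: 20.15
tool_pos: [0.5581, -0.0008, -0.0299]
tool_rot: [178.6, 5.1, 179.3]
force: [-3.2, -0.1, -1.7]
grip_width: 0.0483
```

```bash
python3 plate.py|head -2
```

```text
20.15 [ 0.5581 -0.0008 -0.0299] [178.6   5.1 179.3] [-3.2 -0.1 -1.7]
424.0 [((373, 253), [0.606, 0.096]), ((349, 255), [0.568, 0.055]), ((332, 279), [0.582, -0.022]), ((348, 279), [0.609, 0.001])]
```

Emit:
servo_tool([
  [0.55,[-0.4,0,0.2],[0,0,0]],
  [0.55,[-0.6,0,-0.05],[0,0,0]],
  [0.55,[-0.6,0,-0.1],[0,0,0]],
])

```text
time_s: 20.45
tool_pos: [0.5723, 0.0001, -0.0297]
tool_rot: [178.6, 4.8, 179.4]
force: [-6.9, 0.1, 0.9]
grip_width: 0.0478
```

```bash
python3 plate.py|head -2
```

```text
20.45 [ 5.723e-01  1.000e-04 -2.970e-02] [178.6   4.8 179.4] [-6.9  0.1  0.9]
```

Emit:
servo_tool([
  [0.55,[-0.5,0,0],[0,0,0]],
  [0.55,[-0.2,0,0],[0,0,0]],
])

```text
time_s: 20.67
tool_pos: [0.5757, 0.0003, -0.0303]
tool_rot: [178.5, 4.2, 179.5]
force: [-10.8, -0.7, 11.8]
grip_width: 0.0479
```

```bash
python3 look.py p8
```

```text
20.6667 [ 5.757e-01  3.000e-04 -3.030e-02] [178.5   4.2 179.5] [-10.8  -0.7  11.8]
```

View pics/p8.png

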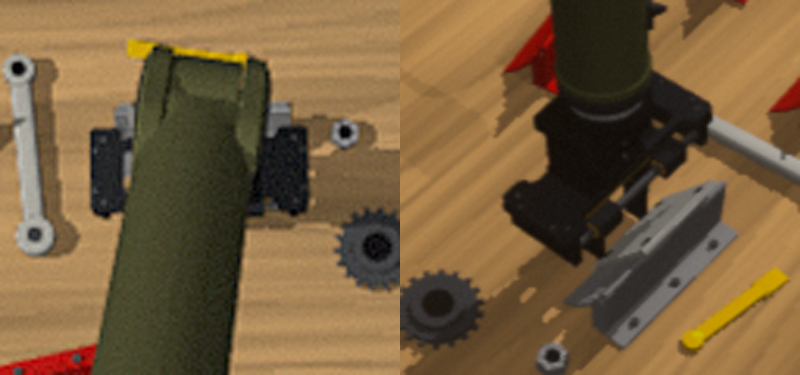

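The plate stands leaning on the ledge, with its upper edge above the ledge top (right pane, (660,215)). I retreat and go up.

Emit:
servo_tool([
  [0.55,[0.3,0,0],[0,0,0]],
  [0.55,[0.6,0,0],[0,0,0]],
  [0.55,[1.5,0,0],[0,1.5,0]],
  [0.55,[2,0,-1],[0,1.5,0]],
  [0.55,[0,0,-3],[1,0,0]],
  [0.55,[0,0,-3.5],[0,0,0]],
  [0.55,[0,0,-3.5],[0,0,0]],
  [0.55,[0,0,-3.5],[0,0,0]],
  [0.55,[0,0,-2],[0,0,0]],
  [0.55,[0,0,0],[0,0,0]],
  [0.55,[0,0,0],[0,0,0]],
])

```text
time_s: 21.68
tool_pos: [0.5304, -0.0013, 0.1419]
tool_rot: [179.6, 1.9, 179.5]
force: [0.2, -0.5, -1.1]
grip_width: 0.0477
```

```bash
python3 look.py p9; python3 - <<'E'
from h import *
s=cam("scene"); P=[[.637,-.045,.075],[.637,.055,.075],[.633,-.085,.06],[.633,.075,.06],[.582,-.045,.003],[.582,.055,.003]]
im=cv2.imread("pics/p9.png")
for p in proj(s,P):
    q=((p-[250,180])*2.5+[400,0]).astype(int); cv2.circle(im,tuple(int(v) for v in q),2,(0,0,255),-1)
cv2.imwrite("pics/p9.png",im)
E
```

```text
21.6833 [ 0.5304 -0.0013  0.1419] [179.6   1.9 179.5] [ 0.2 -0.5 -1.1]
```

View pics/p9.png

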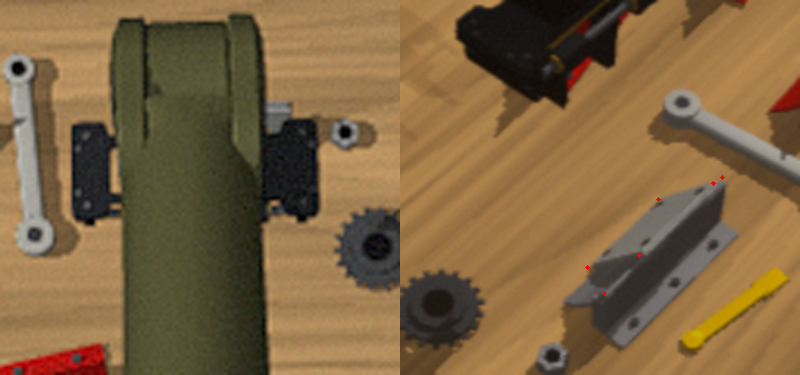

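The plate stays leaning by itself, and the projected corner marks fall on it. That is my 12th picture, so from here I use numbers only. I go over and behind.

Emit:
servo_tool([
  [0.55,[-2.5,0.5,0],[0,1.9,0]],
  [0.55,[-2.7,0.4,0],[0,0,0]],
  [0.55,[-2.7,0,0],[0,0,0]],
  [0.55,[-2.7,0,0],[0,0,0]],
  [0.55,[-2.7,0,0],[0,0,0]],
  [0.55,[-1,0,0],[0,0,0]],
  [0.55,[0,0,0],[0,0,0]],
  [0.55,[0,0,0],[0,0,0]],
  [0.55,[0,0,0],[0,0,0]],
])

```text
time_s: 22.58
tool_pos: [0.6635, 0.0063, 0.1159]
tool_rot: [179.8, -2.4, 179.5]
force: [-0.2, 0.2, 0.3]
grip_width: 0.0479
```

Emit:
servo_tool([
  [0.55,[-0.8,0,1],[0,-2.4,0]],
  [0.55,[0,0,2],[0,0,0]],
  [0.55,[0,0,2],[0,0,0]],
  [0.55,[0,0,0],[0,0,0]],
  [0.55,[0,0,0],[0,0,0]],
])

```text
time_s: 23.0
tool_pos: [0.6662, 0.0063, 0.0635]
tool_rot: [179.8, -0.1, 179.4]
force: [0.8, 0.5, 1.5]
grip_width: 0.0477
```

Emit:
servo_tool([
  [0.55,[-0.2,0,1.5],[0,0,0]],
  [0.55,[0,0,1.2],[0,0,0]],
  [0.55,[0,0,0.4],[0,0,0]],
  [0.55,[0,0,0],[0,0,0]],
  [0.55,[0,0,0],[0,0,0]],
])

```text
time_s: 23.42
tool_pos: [0.6687, 0.0066, 0.0325]
tool_rot: [179.7, 0.1, 179.4]
force: [0.1, -0.3, -0.3]
grip_width: 0.0479
```

Emit:
servo_tool([
  [0.55,[0,0,0.5],[0,0,0]],
  [0.55,[0.5,0,0],[0,0,0]],
  [0.55,[0.5,0,0],[0,0,0]],
  [0.55,[0.5,0,0],[0,0,0]],
  [0.55,[0.5,0,0],[0,0,0]],
])

```text
time_s: 23.83
tool_pos: [0.6488, 0.0065, 0.0281]
tool_rot: [179.7, 0.2, 179.4]
force: [0.1, 0.7, -0.2]
grip_width: 0.0477
```

Emit:
servo_tool([
  [0.55,[0.6,0,0],[0,0,0]],
  [0.55,[0.6,0,0],[0,0,0]],
  [0.55,[0.6,0,0],[0,0,0]],
])

```text
time_s: 24.08
tool_pos: [0.6327, 0.0067, 0.0308]
tool_rot: [179.7, 0.7, 179.4]
force: [0.9, 0.2, 0.8]
grip_width: 0.0478
```

```bash
python3 plate.py
```

```text
24.0833 [0.6327 0.0067 0.0308] [179.7   0.7 179.4] [0.9 0.2 0.8]
```

Emit:
servo_tool([
  [0.55,[0.6,0,0.1],[0,0,0]],
  [0.55,[0.6,0,0.1],[0,0,0]],
  [0.55,[0.6,0,0],[0,0,0]],
])

```text
time_s: 24.38
tool_pos: [0.6111, 0.0071, 0.0283]
tool_rot: [179.6, 0.6, 179.4]
force: [-0.2, -0.2, 0.6]
grip_width: 0.0478
```

```bash
python3 - <<'E'
from h import *
s=cam("scene"); g=cv2.cvtColor(s["image"],cv2.COLOR_BGR2GRAY); hsv=cv2.cvtColor(s["image"],cv2.COLOR_BGR2HSV)
# ascii of hue/grey around ledge: '#' dark, 'g' grey mid, 'G' bright grey, '.' wood
for v in range(222,322,3):
    print(v,"".join('#' if g[v,u]<45 else ('R' if hsv[v,u,1]>200 else '.') if hsv[v,u,1]>70 else ('G' if g[v,u]>140 else 'g') for u in range(285,395,1)))
E
```

```text
222 .............................................#############################################..##################
225 ..............................................#################################################.....#########.
228 ..............................................########################################################...###..
231 ..............................................#######################################################.........
234 ..............................................######################################################ggGGGGG...
237 ............................................##############################################.#######ggggGGGGGGGG
240 .........................................###########################################gggg#######.....ggggggggGG
243 ...............................##################################################ggggg...................ggggg
246 ...........................###################################################ggggg...........................
249 ..........................###################################
[... 2109 characters left out ...]
RRRR......
306 ..........................................ggggggggggggggggggggggggg.......................RRRRRRRRRRR.........
309 ...........................................gggggggggggggg###ggggg.....................RRRRRRRRRR..............
312 ..............................................gggggggggggggggg..................RRRRRRRRRRRR..................
315 .................................................ggggggggg....................RRRRRRRRRR......................
318 ......................ggggggg........................gg.......................RRRRRRRR........................
321 .....................gg######ggg..............................................................................
```

The camera now sees the dark lining with a thin grey border, so the plate is being tipped upright. Keep pushing.

Emit:
servo_tool([
  [0.55,[0.6,0,0],[0,0,0]],
  [0.55,[0.6,0,0],[0,0,0]],
  [0.55,[0.6,0,0],[0,0,0]],
  [0.55,[0.6,0,0],[0,0,0]],
  [0.55,[0.6,0,0],[0,0,0]],
  [0.55,[0.6,0,0],[0,0,0]],
  [0.55,[0.4,0,0],[0,0,0]],
  [0.55,[0,0,0],[0,0,0]],
])

```text
time_s: 25.1
tool_pos: [0.5618, 0.0075, 0.0261]
tool_rot: [179.6, 0.1, 179.4]
force: [-0.6, -0.1, 0.4]
grip_width: 0.0478
```

```bash
cat > asc.py <<'E'
from h import *
s=cam("scene"); g=cv2.cvtColor(s["image"],cv2.COLOR_BGR2GRAY); hsv=cv2.cvtColor(s["image"],cv2.COLOR_BGR2HSV)
for v in range(216,300,3):
    print(v,"".join('#' if g[v,u]<45 else ('R' if hsv[v,u,1]>200 else '.') if hsv[v,u,1]>70 else ('G' if g[v,u]>140 else 'g') for u in range(265,390,1)))
E
python3 asc.py
```

```text
216 .............................................R#####################################################..#########...............
219 ...............................................#######################################################ggG....................
222 ...............................................#######################################################gGG....................
225 ..............................................###########################################...########ggggGGGGG................
228 ............................................##########################################ggg#########ggggggggGGGGGGGGG..........
231 .................................##################################################gggg#...............ggggggggGGGGGGGGGG....
234 .............................###################################################gggg#........................ggggggggGGGGGGGG
237 ............................###########################################....#gggg####..............................ggggggggGGG
240 ...........................#######g#####################
[... 1839 characters left out ...]
ggggggggggggggggg#ggg#ggggggggggggggg.............
285 ...................................................................ggggggggggggggggggggg#gg#ggggggggggggggggg................
288 ...............................................................gggggggggggggggggg#gggg#ggggggggggggggggggg...................
291 ggggggggg...................................................ggggggggggggggggggggggggggggggggggggggggggg......................
294 ggggggggggggg.............................................gggggggggggggggggggggggggggggggggggggggggg.........................
297 #####gggggggggg.......................................ggggggggggggggggggggg##ggg#gggggggggggggggg.........................RRR
```

The plate has fallen over and lies in front of the ledge with the black lining up. I lift clear and verify.

Emit:
servo_tool([
  [0.55,[0,0,-2],[0,0,0]],
  [0.55,[0,0,-3.5],[0,0,0]],
  [0.55,[0,0,-3.5],[0,0,0]],
  [0.55,[0,0,-3.5],[0,0,0]],
  [0.55,[0,3.5,-1],[0,0,0]],
  [0.55,[0,4,0],[0,0,0]],
  [0.55,[0,4,0],[0,0,0]],
  [0.55,[0,4,0],[0,0,0]],
  [0.55,[0,3,0],[0,0,0]],
  [0.55,[0,0,0],[0,0,0]],
  [0.55,[0,0,0],[0,0,0]],
  [0.55,[0,0,0],[0,0,0]],
  [0.55,[0,0,0],[0,0,0]],
])

```text
time_s: 26.23
tool_pos: [0.5687, 0.1975, 0.1709]
tool_rot: [179.5, 0.6, 179.0]
force: [-0.1, -0.8, 0.5]
grip_width: 0.0477
```

```bash
python3 - <<'E'
from h import *
o=env.get_obs(); print(o["time_s"],o["tool_pos"].round(3),o["force"].round(1))
ref={"top":cv2.imread("pics/top0.png"),"scene":cv2.imread("pics/scene0.png")}
for n in("top","scene"):
    c=cam(n); im=c["image"]; cv2.imwrite(f"pics/end_{n}.png",im)
    hsv=cv2.cvtColor(im,cv2.COLOR_BGR2HSV); g=hsv[...,2]
    m=((hsv[...,1]<45)&(g>130)).astype(np.uint8)*255
    u,v=proj(c,[[.535,.0,.006]])[0].astype(int)
    mk=np.zeros_like(m); r=45; mk[v-r:v+r,u-r:u+r]=m[v-r:v+r,u-r:u+r]
    mk=cv2.morphologyEx(mk,cv2.MORPH_CLOSE,np.ones((3,3)))
    for k in cv2.findContours(mk,0,1)[0]:
        if cv2.contourArea(k)>300:
            b=cv2.boxPoints(cv2.minAreaRect(k)); q=cv2.approxPolyDP(cv2.convexHull(k),3,True).reshape(-1,2)
            print(n,cv2.contourArea(k),[ray(c,*p,.006)[:2].round(3).tolist() for p in q],"ctr",ray(c,*b.mean(0),.006)[:2].round(3))
            x=np.zeros_like(m); cv2.drawContours(x,[cv2.convexHull(k)],-1,255,-1)
            d=((x>0)&(g<60)).astype(np.uint8); 
            L=max(cv2.findContours(d,0,1)[0],key=cv2.contourArea); print("lining",cv2.contourArea(L),[ray(c,*p,.01)[:2].round(3).tolist() for p in cv2.boxPoints(cv2.minAreaRect(L))])
    df=cv2.absdiff(im,ref[n]).max(2)
    for name,p in dict(cog=(.505,-.158,.01),nut=(.62,-.14,.01),crank=(.6,.15,.01),lever=(.69,.01,.005)).items():
        u,v=proj(c,[p])[0].astype(int); print(n,name,(u,v),(df[v-10:v+10,u-10:u+10]>40).sum(),end="; ")
    print()
E
```

```text
26.2333 [0.569 0.197 0.171] [-0.1 -0.8  0.5]
top 982.0 [[0.569, -0.038], [0.481, -0.038], [0.483, 0.06], [0.568, 0.058]] ctr [0.526 0.01 ]
lining 261.5 [[0.544, 0.047], [0.542, -0.028], [0.506, -0.027], [0.508, 0.048]]
top cog (np.int64(368), np.int64(251)) 0; top nut (np.int64(360), np.int64(212)) 85; top crank (np.int64(261), np.int64(221)) 199; top lever (np.int64(308), np.int64(191)) 0; 
scene 1210.5 [[0.57, 0.056], [0.567, -0.035], [0.485, -0.038], [0.487, 0.058]] ctr [0.527 0.009]
lining 398.5 [[0.509, -0.029], [0.509, 0.055], [0.548, 0.046], [0.547, -0.037]]
scene cog (np.int64(263), np.int64(298)) 0; scene nut (np.int64(309), np.int64(323)) 108; scene crank (np.int64(385), np.int64(237)) 0; scene lever (np.int64(379), np.int64(298)) 0;
```

Both views agree: the plate is flat, lining up, centred at about (0.526, 0.010). I check the nut, whose pixels changed, before signing off.

```bash
python3 - <<'E'
import cv2
for n,b in(("top",{"nut":(353,205,370,222)}),("scene",{"nut":(301,312,321,334),"crank":(352,212,432,264),"cog":(242,284,290,324)})):
    a=cv2.imread(f"pics/{n}0.png"); e=cv2.imread(f"pics/end_{n}.png")
    for k,(x0,y0,x1,y1) in b.items():
        r=cv2.matchTemplate(e[y0-20:y1+20,x0-20:x1+20],a[y0:y1,x0:x1],cv2.TM_CCOEFF_NORMED); _,s,_,p=cv2.minMaxLoc(r); print(n,k,"shift px",p[0]-20,p[1]-20,"score",round(s,2))
E
```

```text
top nut shift px 0 0 score 0.72
scene nut shift px 0 0 score 0.74
scene crank shift px 0 0 score 1.0
scene cog shift px 0 0 score 0.9
```

The nut has not moved; only a shadow changed over it. Handing in.

```bash
python3 -c "
from cell import env
print(env.sign_off())"
```

```text
the job is handed in; nothing more can be done
None
```

The brake plate is turned over and lies in front of the ledge, lining up. I handed the job in at about 26 s of the 51 s allowed; sign-off gives no verdict.

**What I did:** I pushed the plate along the counter with the fingertips until it rode up the scoop and stood leaning on the ledge by itself. Then I reached behind its upper edge, tipped it back and lifted clear.

**What went wrong on the way:**
- **Fingertip height:** the fingertips sit about 35 mm above the reported TCP when half open. My first pass went over the plate without touching it, so I found the counter by feel.
- **Pushing:** the arm sagged under load and the tips dragged on the counter. The fingers slipped over the plate once more before lifting slightly while pushing harder worked. The highest force I read was about 43 N at the wrist (28 N back, 32 N up), against the 120 N limit.

**Last checks:**
- **Plate:** the top and scene cameras agree that its outline is square at counter level. Its centre is at about (0.526, 0.010), roughly 60 mm before the toe and 15 mm off the ledge's middle. The black lining is visible on top.
- **Robot:** the gripper was clear and the force read about zero.
- **Bystanders:** cog, crank arm and axle nut showed no shift, and the tire lever's pixels did not change. The nut matched less well (0.72 and 0.74), which I put down to a changed shadow. The crank arm was hidden in the top view and confirmed only in the scene view. I did not check the jar, grease tin or spanner at the end; nothing was done near them.
- **Not measured:** the lean angle. I judged it by eye, with projected points falling on the plate's corners. I checked flatness by outline only, and did not check for movement between images.

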